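Set the load limiter to its third click

TASK

Using only pushes of the fingertips, slide the orange lever of the grey load limiter all the way back to its home notch at the red mark, then push it the other way, counting the clicks, and leave it seated in the third notch from home without ever running past that notch. Push gently and do not pinch the lever. Leave the loose things standing around it undisturbed.

Things in the scene. Friction and masses are not known exactly. Their poses are not given: they have to be found in the camera images.
- limiter: Grey plastic housing fixed to the shelf, 130 (its x) by 240 (its y) by 55 mm high; white face, black slot along y at x = 0. Origin: centre of its underside; z up. Place and yaw vary. On the slot's +x side are six notch marks: a broad red one at home (y = -37.5 mm), then black ones every 15 mm towards +y (notches 1 to 5; the third at y = +7.5 mm).
- lever (a joint): Travel along the limiter's +y, in m: 0 home (red mark), 0.015 per notch, 0.045 in the third, 0.075 in the last; stops 4 mm beyond both ends. A spring pawl holds each notch: about 6 N starts it out of one, the push falls to nothing at the ridge midway (7.5 mm), past which it snaps by itself into the next. Left alone it settles in a notch. Starts in notch 1 or 2.
- lever_top (a point): Centre of the lever's top, 93 mm above the shelf. The lever is an orange upright paddle, 30 mm along the limiter's x, 12 mm thick along its y (the sliding direction), 36 mm high, its lower edge 2 mm above the housing's top. Axes as the limiter's.
- torch: Loose chrome torch standing on its head, 42 mm across, 108 mm tall; origin at the centre of its underside, z up. Bystander.
- padlock: Loose aluminium padlock standing upright, 42 x 18 mm, 63 mm tall with its steel shackle; origin at the centre of its underside. Bystander.
- cap: Loose green plastic insulating cap, 36 mm across, 40 mm tall; origin at the centre of its underside. Bystander.
- bulb: Loose spare bulb, glass, standing on its metal base, 45 mm across, 75 mm tall; origin at the centre of its underside. Bystander.
- screwdriver: Loose screwdriver lying on the shelf in front of the limiter, 170 mm long along its x axis, with a red handle; origin under its middle. Bystander.
- tape: Loose roll of blue tape lying flat, 60 mm across, 19 mm high; origin at the centre of its underside. Bystander.

How it is judged:
On the way, in this order (a step that is already met when the one before it is completed fails the run):
1. the lever sits in its home notch at the red mark (travel below 3.5 mm) (value of joint lever below 0.0035 m), for 0.2 s.
2. the lever sits in the third notch (travel 41.5 to 48.5 mm) (value of joint lever between 0.0415 and 0.0485 m), for 0.2 s.
At the end, for the whole second after the job is handed in: The lever rests in the third notch from home: travel 45 mm, give or take 3.5 mm, not moving (all of step 2 and velocity of joint lever between -0.005 and 0.005 m/s); the robot touches nothing.
It fails at once if the lever runs past the third notch, over the ridge to the fourth (travel above 53 mm) (value of joint lever above 0.053 m).
It fails at once if the lever is pinched or forced (fingers on it with more than 35 N in all) (contact force between the fingers and lever above 35 N).
It fails at once if a loose thing is moved more than 15 mm or lifted (distance of any of torch, padlock, cap, bulb, screwdriver, tape from where it was at the start of the episode above 0.015 m).
It fails at once if a standing thing is tipped over (angle between any of torch, padlock, cap, bulb's own z axis and vertical above 0.5 rad).
It also fails if it takes over 51 s, if anything falls off the work surface, if the arm or the gripper's body presses on something with over 40 N, if the wrist force passes 120 N, or if a joint passes its speed limit or range.

ROBOT

A 7-joint arm with a two-finger parallel gripper is mounted at the origin on the work surface. World frame = base frame: x ahead of the robot, y to its left, z up, the work surface at z = 0. Lengths are in m, angles in rad, forces in N, time in s.
With the tool pointing down it reaches from about 0.4 to 0.9 m from the base axis. Payload 5.5 kg.
Tool frame: the origin (TCP) lies on the centre line of the jaws, within the pads' length; the fingertips stand 8 mm ahead of it and the grasp point (between the pads) lies 11 mm behind it (r.tcp_to_tips is the distance from the TCP to the fingertips, in m); z points along the fingers, y is the line along which they close (so a half turn about z gives the same grasp; the last joint's range is limited). The gripper opens to 85 mm and grips with 20 to 120 N. Pads are 22 mm wide; open, the fingers measure 114 mm over their backs; the gripper's body (76 mm by 85 mm) begins 54 mm behind the grasp point. The pads swing forward as they close: fully open they stand 13 mm farther back than shut.
Start: joints at [-1.083, 0.501, -0.427, 1.55, 0.221, 1.138, -0.21], TCP at [0.145, 0.634, 0.205] pointing down, gripper open.
Joint ranges: [-2.88, 2.88], [-0.31, 2.03], [-1.54, 1.56], [0.2, 2.42], [-1.41, 4.55], [0.19, 2.02], [-2.57, 2.57]. Speed limits (rad/s): [2.57, 2.57, 3.14, 3.14, 3.14, 3.14, 3.14].

INTERFACE

Orientations are given as a unit quaternion [x, y, z, w].
In Python, from station import r gives the robot as it stands. The module is installed in compiled form; this text tells all that it offers.
- The arm moves only by the tool move_arm, never from a script. Its argument "deltas" is a list of rows, each an object with "delta_pos": the shift along the tool's x, y, z in units of 0.25 m (1.0 is 0.25 m), a list of three; "turn": the turn, a rotation vector about the tool's x, y, z in units of 30 degrees (1.0 is 30 degrees), a list of three; "grip": the closure, from 0 (fully open) to 1 (shut). In form: [{"delta_pos": [tx, ty, tz], "turn": [rx, ry, rz], "grip": grip}, ...]. A call has 1 to 10 rows; each row is the pose to reach, as a shift and turn from the pose commanded when the call began, along the tool's axes at that moment; what a row does not reach only later rows make up. A row lasts 1/10 s, in which the tool goes at most 50 mm and 8.59 degrees, less where a joint would pass 70% of its speed; a pose out of reach is approached as far as the arm can. A call with a number of a shift or a turn outside -1 to 1 is refused whole. A call with a gripper value outside its range is refused whole. The fingers move at their own pace and stop on an object; "squeeze" is the grip in N (left out, the last holds). Time passes only in rows, so rows that repeat a pose let the fingers close. It gives the time, the measured TCP pose, the force, the opening and the grip force at its end, in the units of the state.
- r.get_obs(): the state, without advancing time (a new reading comes with each control period).
- r.camera(name): name is "scene" or "side" or "wrist"; returns a dict with "frame" (384x512x3 uint8, red, green, blue), "vertical_fov" (degrees; the focal length in pixels is half the picture's height over the tangent of half this angle, whatever the lens; pixels are square), "cx", "cy" (the principal point, pixels), "world_from_camera" (4x4, takes a point from camera to world coordinates). Camera axes: x right, y up, looking along -z (the intrinsics and any distortion apply to the point x, -y, -z); pixel columns grow to the right and rows downward; lengths in m; the calibration is good to about 2 mm. A picture is of the moment at which its call begins. There is no depth.
- r.job_done(): hands the job in; it is judged then, once.
Trained networks look in the newest picture that a camera, given by its name, has taken for a name from the list of things; names that differ only in an ending like _2 or _b are one class to them, and where a whole thing is asked for, a point or a joint stands for the part that bears it (a point fixed in the world has none). Each returns a list of dicts, best first, with "conf" (0 to 1); they miss things now and then, are a little off and sometimes report something else, mostly with a low value. They report only what shows in the picture. A call takes as long as a camera call.
- r.find_in(query, camera): "rect" ([left, top, right, bottom] in pixels, round what is visible of it).
- r.outline_of(query, camera): "region" (384x512 bool, what is visible of it) and "rect" ([left, top, right, bottom] in pixels, round what is visible of it).
The state is a dict: "time_s": time; "qpos": joint angles; "qvel": joint speeds; "tau": joint torques, N m; "ee_pos": TCP position; "orientation": TCP orientation; "ft_force": force on the tool from outside, world axes, zero at the start; "wrist_torque": the same for the moment, N m; "grip_width": finger opening in m; "gripper_force": force on a finger pad.
Only numpy, scipy, OpenCV 4.12 (cv2) and the standard library are available. Lean on these libraries where they do the work, as an engineer would, in place of code of your own. Each camera call takes 0.05 s, during which the arm holds its last target. There are 200 camera calls.

## Working session

There is one attempt and no reset: what is moved stays moved. The work goes in short steps, Python scripts to look and compute and a tool call to move; the robot and the scene stay as the last step left them, time stands still between calls to the robot, and variables do not carry over. Pictures are saved under pics/ and viewed, at most 10 in all, crops included, and the job is handed in when it is done.

Besides the shell and the picture viewer there is one more tool, called after "Emit:" as name([rows], argument=value, ...), one row to a line, values as JSON. move_arm: Moves the arm, as the interface text tells. Its arguments: {"type":"object","properties":{"deltas":{"type":"array","items":{"type":"object","properties":{"delta_pos":{"type":"array","items":{"type":"number","minimum":-1,"maximum":1}},"turn":{"type":"array","items":{"type":"number","minimum":-1,"maximum":1}},"grip":{"type":"number"}}}},"squeeze":{"type":"number"}},"required":["deltas"]}

```bash
mkdir -p pics; cat > h.py <<'E'
from station import r
import numpy as np, cv2
from scipy.spatial.transform import Rotation as R
def proj(c,P):
    T=np.linalg.inv(c["world_from_camera"]); p=np.atleast_2d(P)@T[:3,:3].T+T[:3,3]
    f=192/np.tan(np.radians(c["vertical_fov"])/2)
    return np.c_[c["cx"]+f*p[:,0]/-p[:,2], c["cy"]-f*p[:,1]/-p[:,2]]
def unproj(c,uv,z):
    f=192/np.tan(np.radians(c["vertical_fov"])/2); T=c["world_from_camera"]
    d=T[:3,:3]@np.array([(uv[0]-c["cx"])/f,-(uv[1]-c["cy"])/f,-1]); o=T[:3,3]
    return o+d*(z-o[2])/d[2]
E
python3 - <<'E'
from h import *
o=r.get_obs(); print(o)
ims=[]
for n in ["scene","side","wrist"]:
    c=r.camera(n); print(n,{k:v for k,v in c.items() if k!="frame"})
    im=c["frame"][:,:,::-1].copy(); cv2.imwrite(f"pics/{n}0.png",cv2.resize(im,(796,597)))
    for q in ["limiter","lever_top","torch","padlock","cap","bulb","screwdriver","tape"]:
        print(q,[(np.round(d["rect"]).tolist(),round(d["conf"],2)) for d in r.find_in(q,n)[:2]])
E
```

```text
{'time_s': 0.0, 'qpos': array([-1.08278699,  0.50184786, -0.42680555,  1.55144247,  0.22081415,
        1.13828912, -0.21029024]), 'qvel': array([-0.00126966, -0.00208695, -0.0001344 , -0.00066922,  0.00216158,
       -0.00161314, -0.00363122]), 'tau': array([-2.43108207e-04, -5.69510436e+01, -5.81607252e+00, -2.80939329e+01,
        1.06758520e-02,  1.16550460e-02, -1.76078032e-05]), 'ee_pos': array([0.1447707 , 0.63291756, 0.20356379]), 'orientation': array([ 1.12127500e-01,  9.93693361e-01, -9.52738046e-04, -1.39394036e-04]), 'ft_force': array([-0.51647412,  0.46136467,  0.38651913]), 'wrist_torque': array([ 0.03289094, -0.02681281,  0.00243666]), 'gripper_force': 0.0, 'grip_width': 0.0854509791833182}
scene {'vertical_fov': 57.105689230695056, 'cx': 253.44806775596928, 'cy': 191.12037665759425, 'world_from_camera': array([[-0.48675702, -0.48065955,  0.72940661,  1.13968948],
       [ 0.87353192, -0.26487401,  0.40839166,  0.37649751],
       [-0.0030965 ,  0.83594746,  0.54880074,  0.53027277],
       [ 0.        ,  0.        ,  0.        ,  1.        ]])}
limiter [([216.0, 172.0
[... 987 characters left out ...]
 196.0, 328.0, 223.0], 0.7)]
screwdriver [([189.0, 230.0, 222.0, 291.0], 0.95)]
tape [([156.0, 190.0, 178.0, 214.0], 0.82), ([272.0, 151.0, 281.0, 176.0], 0.24)]
wrist {'vertical_fov': 65.25314595428861, 'cx': 257.36460708066977, 'cy': 191.06861753731238, 'world_from_camera': array([[ 2.22074371e-01, -9.21347420e-01, -3.19064108e-01,
         6.28375249e-02],
       [ 9.75029640e-01,  2.09987639e-01,  7.22661170e-02,
         6.52797954e-01],
       [ 4.17318319e-04, -3.27145415e-01,  9.44973917e-01,
         3.73547911e-01],
       [ 0.00000000e+00,  0.00000000e+00,  0.00000000e+00,
         1.00000000e+00]])}
limiter []
lever_top []
torch []
padlock []
cap []
bulb []
screwdriver []
tape []
```

View pics/scene0.png

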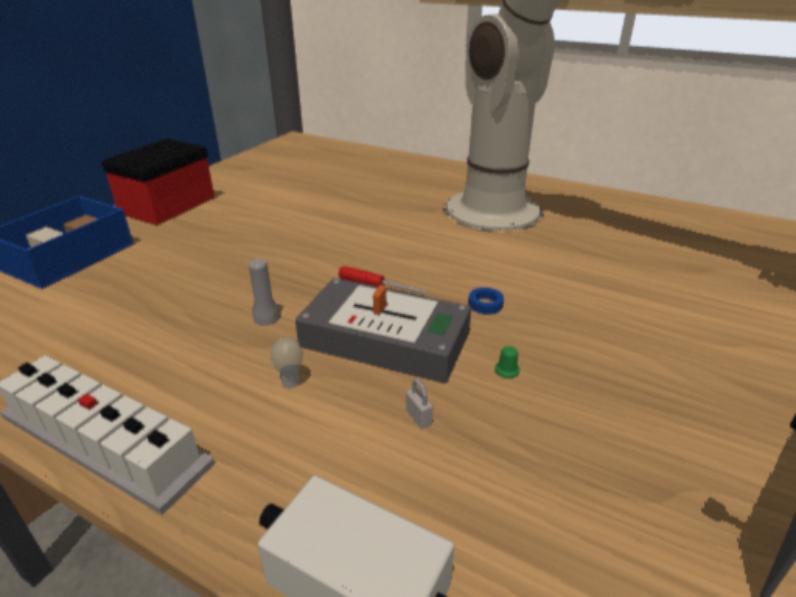

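View pics/side0.png

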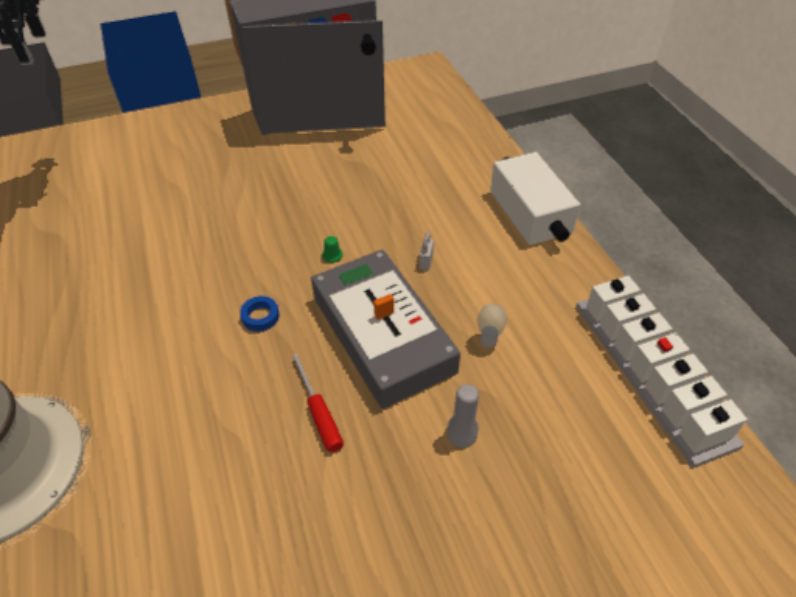

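View pics/wrist0.png

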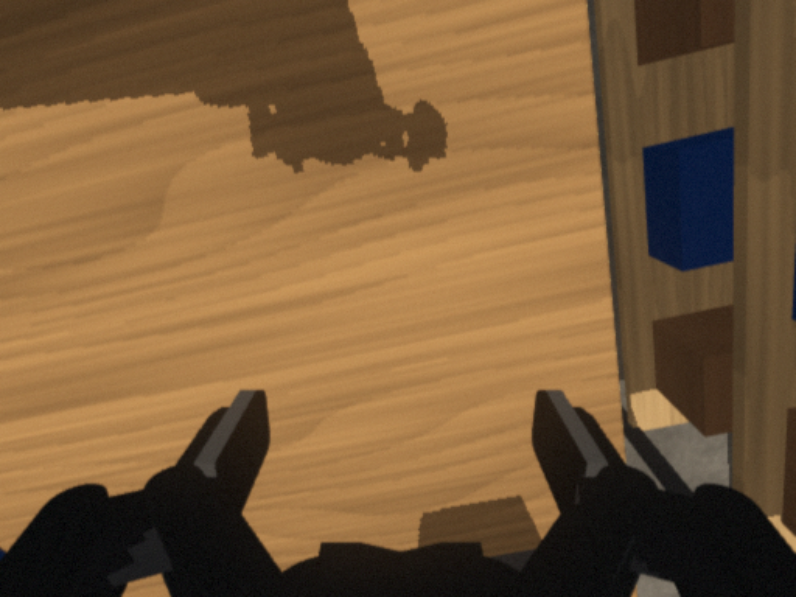

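The scene view shows the limiter at about px (246,210) with the lever near the home end. The side view shows the limiter at about (248,208) and the lever at (247,198). The red mark end faces the torch and bulb. The wrist camera sees none of it. Next I'll fit the limiter's pose.

```bash
cat > fit.py <<'E'
from h import *
from scipy.optimize import minimize
def boxpts(p,cen,size):
    s=np.array([[a,b,c] for a in(-.5,.5) for b in(-.5,.5) for c in(-.5,.5)])*size+cen
    Z=R.from_euler("z",p[2]).as_matrix(); return s@Z.T+[p[0],p[1],0]
def hullmask(c,P):
    m=np.zeros((384*4,512*4),np.uint8); h=cv2.convexHull((proj(c,P)*4+1.5).astype(np.int32)); cv2.fillConvexPoly(m,h,1); return m
def iou(a,b): return (a&b).sum()/max(1,(a|b).sum())
def reg(q,n):
    L=r.outline_of(q,n); L=[l for l in L if l["conf"]>.3]
    return L
def up(m): return cv2.resize(m.astype(np.uint8),None,fx=4,fy=4,interpolation=cv2.INTER_NEAREST)
E
cat > a.py <<'E'
from fit import *
cs={};M={};Ml={}
for n in ["scene","side"]:
    cs[n]=r.camera(n); L=reg("limiter",n); print(n,[(l["rect"],l["conf"],l["region"].sum()) for l in L])
    L=max(L,key=lambda l:l["region"].sum()); M[n]=up(L["region"])
    hsv=cv2.cvtColor(cs[n]["frame"],cv2.COLOR_RGB2HSV)
    x0,y0,x1,y1=np.round(L["rect"]).astype(int); 
    box=np.zeros((384,512),bool); box[y0-15:y1,x0:x1]=1
    o=(hsv[...,0]>=6)&(hsv[...,0]<=14)&(hsv[...,1]>190)&box
    red=((hsv[...,0]<4)|(hsv[...,0]>174))&(hsv[...,1]>120)&box
    nl,lab,st,ce=cv2.connectedComponentsWithStats(o.astype(np.uint8)); k=1+np.argmax(st[1:,4]); Ml[n]=up(lab==k)
    nr,lr,sr,cr=cv2.connectedComponentsWithStats(red.astype(np.uint8))
    print("orange",st[k],"red",[(sr[i].tolist(),cr[i].round(1).tolist(), unproj(cs[n],cr[i],.055).round(4)) for i in range(1,nr) if sr[i,4]>3])
    M[n]|=Ml[n]
c0=unproj(cs["side"],(248,208),.04); print(c0)
def cost(p,ns=("scene","side")):
    s=0
    for n in ns:
        m=hullmask(cs[n],boxpts(p,[0,0,.0275],[.13,.24,.055]))
        s-=iou(m|Ml[n],M[n])
    return s
red=unproj(cs["side"],(266,206),.055)
best=None
for y in np.arange(-3.1,3.1,.2):
    v=cost([c0[0],c0[1],y])
    d=red-c0; 
    if (R.from_euler("z",-y).apply(d))[1]>0: continue
    if best is None or v<best[0]: best=(v,y)
p=minimize(cost,[c0[0],c0[1],best[1]],method="Nelder-Mead",options=dict(initial_simplex=np.array([[c0[0],c0[1],best[1]]]*4)+np.vstack([np.zeros(3),np.diag([.015,.015,.15])])))
print("both",p.x,p.fun)
for n in cs:
    q=minimize(cost,p.x,args=((n,),),method="Nelder-Mead",options=dict(initial_simplex=np.array([p.x]*4)+np.vstack([np.zeros(3),np.diag([.01,.01,.1])]))); print(n,q.x,q.fun)
p=p.x
for j in np.arange(0,.08,.0025):
    print(round(j,4),[round(float(iou(hullmask(cs[n],boxpts(p,[0,-.0375+j,.075],[.03,.012,.036])),Ml[n])),3) for n in cs])
np.save("p.npy",p)
for n in cs:
    im=cv2.resize(cs[n]["frame"][...,::-1],None,fx=4,fy=4,interpolation=cv2.INTER_CUBIC)
    for P,col in((boxpts(p,[0,0,.0275],[.13,.24,.055]),(255,255,0)),):
        u=(proj(cs[n],P)*4+1.5).astype(int)
        for i in range(8):
            for k in (1,2,4):
                if not i&k: cv2.line(im,tuple(map(int,u[i])),tuple(map(int,u[i|k])),col,1)
    for k in range(6):
        P=R.from_euler("z",p[2]).apply([.015,-.0375+.015*k,.055])+[p[0],p[1],0]
        u=(proj(cs[n],P)[0]*4+1.5).astype(int); cv2.circle(im,tuple(map(int,u)),3,(0,255,0),1)
    x0,y0=[int(v) for v in (proj(cs[n],[p[0],p[1],.05])[0]*4)]; cv2.imwrite(f"pics/fit_{n}.png",im[y0-270:y0+270,x0-270:x0+270])
a,b=cv2.imread("pics/fit_scene.png"),cv2.imread("pics/fit_side.png")
cv2.imwrite("pics/fit.png",cv2.resize(np.hstack([a,b]),(800,400)))
for q in ["torch","padlock","cap","bulb","screwdriver","tape"]:
    for n in cs:
        L=r.find_in(q,n)
        if L: x0,y0,x1,y1=L[0]["rect"]; w=unproj(cs[n],((x0+x1)/2,y1-4),0); print(q,n,w.round(3),"lim frame",R.from_euler("z",-p[2]).apply(w-[p[0],p[1],0]).round(3))
E
python3 a.py
```

```text
scene [([186.9, 174.7, 301.3, 245.3], 0.94, np.int64(5041))]
orange [241 183   7  18  89] red [([218, 172, 29, 12, 212], [231.3, 177.5], array([ 0.4794, -0.0593,  0.055 ])), ([224, 203, 5, 5, 12], [226.0, 205.2], array([ 0.5904, -0.004 ,  0.055 ]))]
side [([203.4, 161.2, 292.8, 263.6], 0.61, np.int64(5410))]
orange [240 190  13  15 140] red [([263, 203, 8, 5, 20], [266.8, 205.3], array([ 0.5921, -0.0023,  0.055 ])), ([203, 254, 8, 10, 55], [205.5, 259.3], array([ 0.4207, -0.0904,  0.055 ]))]
[0.55276248 0.01700942 0.04      ]
both [0.54930948 0.0283244  0.13822751] -1.883864835761682
scene [0.54894786 0.02783446 0.13840916] -0.9464874312324782
side [0.55039535 0.03010206 0.13503534] -0.9422212058845949
0.0 [0.0, 0.053]
0.0025 [0.0, 0.087]
0.005 [0.0, 0.123]
0.0075 [0.0, 0.164]
0.01 [0.012, 0.213]
0.0125 [0.043, 0.269]
0.015 [0.089, 0.333]
0.0175 [0.161, 0.397]
0.02 [0.247, 0.468]
0.0225 [0.369, 0.544]
0.025 [0.491, 0.628]
0.0275 [0.526, 0.677]
0.03 [0.528, 0.69]
0.0325 [0.523, 0.685]
0.035 [0.478, 0.611]
0.0375 [0.343, 0.514]
0.04 [0.233, 0.431]
0.0425 [0.145, 0.355]
0.045 [0.064, 0.
[... 347 characters left out ...]
 ] lim frame [ 0.011 -0.214 -0.   ]
padlock scene [0.677 0.15  0.   ] lim frame [0.144 0.103 0.   ]
padlock side [0.679 0.143 0.   ] lim frame [0.144 0.096 0.   ]
cap scene [ 0.597 -0.172  0.   ] lim frame [ 0.02  -0.205  0.   ]
cap side [ 0.53   0.225 -0.   ] lim frame [ 0.008  0.198 -0.   ]
bulb scene [ 0.695 -0.046  0.   ] lim frame [ 0.134 -0.094  0.   ]
bulb side [ 0.703 -0.045  0.   ] lim frame [ 0.142 -0.094  0.   ]
screwdriver scene [ 0.422 -0.049  0.   ] lim frame [-0.136 -0.06   0.   ]
screwdriver side [ 0.404 -0.121  0.   ] lim frame [-0.164 -0.128  0.   ]
tape scene [0.4   0.139 0.   ] lim frame [-0.132  0.13   0.   ]
tape side [0.375 0.104 0.   ] lim frame [-0.162  0.099  0.   ]
```

View pics/fit.png

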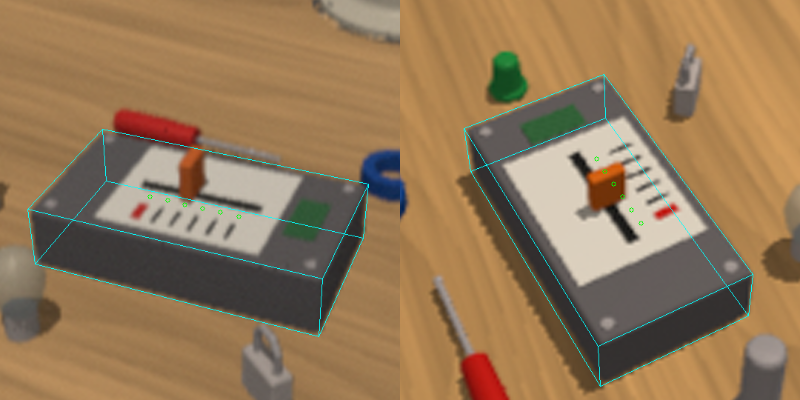

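The housing fits well: limiter at (0.549, 0.028) with yaw 0.138, and the lever in notch 2. I'll straddle the lever with partly closed fingers along limiter y, and push with the inner faces only.

Emit:
move_arm([
  {"delta_pos": [-0.14,-0.13,0],"turn": [0,0,-0.14],"grip": 0.3},
  {"delta_pos": [-0.28,-0.26,0],"turn": [0,0,-0.28],"grip": 0.5},
  {"delta_pos": [-0.42,-0.4,0],"turn": [0,0,-0.42],"grip": 0.6},
  {"delta_pos": [-0.56,-0.53,0],"turn": [0,0,-0.56],"grip": 0.6},
  {"delta_pos": [-0.7,-0.66,0],"turn": [0,0,-0.69],"grip": 0.6},
  {"delta_pos": [-0.84,-0.8,0],"turn": [0,0,-0.69],"grip": 0.6},
  {"delta_pos": [-0.98,-0.93,0],"turn": [0,0,-0.69],"grip": 0.6},
  {"delta_pos": [-0.98,-0.93,0],"turn": [0,0,-0.69],"grip": 0.6},
], squeeze=20)

```text
time_s: 2.95
ee_pos: [0.3367, 0.3457, 0.2045]
orientation: [-0.063, 0.998, -0.002, 0.001]
ft_force: [-0.3, -0.6, 0.1]
grip_width: 0.0342
gripper_force: 0.0
```

```bash
cat > go.py <<'E'
from h import *
import sys
# go.py j z : move in tool units to centre the jaws on lever travel j at TCP height z; limiter frame report
p=np.load("p.npy"); Z=R.from_euler("z",p[2]); o=r.get_obs()
T=R.from_quat(o["orientation"])
t=Z.apply([0,-.0375+float(sys.argv[1]),float(sys.argv[2])])+[p[0],p[1],0]
ax=T.as_matrix()
print("t",o["time_s"],"tcp lim",Z.inv().apply(o["ee_pos"]-[p[0],p[1],0]).round(4),"width",round(o["grip_width"],4),"F lim",Z.inv().apply(o["ft_force"]).round(1),"tips",r.tcp_to_tips)
print("delta units",(T.inv().apply(t-o["ee_pos"])/.25).round(3))
want=R.from_matrix(np.c_[Z.apply([-1,0,0]),Z.apply([0,1,0]),[0,0,-1]])
print("turn units",np.degrees((T.inv()*want).as_rotvec()).round(2)/30, "q",o["qpos"].round(2))
E
python3 go.py 0.030 0.2
```

```text
t 2.95 tcp lim [-0.1669  0.3436  0.2045] width 0.0342 F lim [-0.4 -0.6  0.1] tips 0.008
delta units [-0.685 -1.396  0.024]
turn units [-0.00733333  0.00266667 -0.024     ] q [-0.49  0.19 -0.41  1.96  0.1   1.01  0.75]
```

Emit:
move_arm([
  {"delta_pos": [-0.06,-0.12,0],"turn": [0,0,-0.02],"grip": 0.6},
  {"delta_pos": [-0.13,-0.26,0],"turn": [0,0,-0.02],"grip": 0.6},
  {"delta_pos": [-0.2,-0.4,0],"turn": [0,0,-0.02],"grip": 0.6},
  {"delta_pos": [-0.27,-0.54,0],"turn": [0,0,-0.02],"grip": 0.6},
  {"delta_pos": [-0.34,-0.68,0],"turn": [0,0,-0.02],"grip": 0.6},
  {"delta_pos": [-0.41,-0.82,0],"turn": [0,0,-0.02],"grip": 0.6},
  {"delta_pos": [-0.48,-0.95,0],"turn": [0,0,-0.02],"grip": 0.6},
  {"delta_pos": [-0.48,-0.95,0],"turn": [0,0,-0.02],"grip": 0.6},
])

```text
time_s: 3.75
ee_pos: [0.4861, 0.1283, 0.2047]
orientation: [-0.069, 0.998, -0.001, 0.001]
ft_force: [0.7, -0.3, 0.2]
grip_width: 0.0343
gripper_force: 0.0
```

```bash
python3 go.py 0.030 0.12
```

```text
t 3.75 tcp lim [-0.0488  0.1078  0.2047] width 0.0343 F lim [ 0.7 -0.4  0.2] tips 0.008
delta units [-0.194 -0.461  0.34 ]
turn units [-0.004       0.003       0.00133333] q [-0.12  0.21 -0.22  1.92  0.06  1.01  1.34]
```

Emit:
move_arm([
  {"delta_pos": [-0.06,-0.15,0.0],"turn": [0,0,0],"grip": 0.6},
  {"delta_pos": [-0.13,-0.31,0.0],"turn": [0,0,0],"grip": 0.6},
  {"delta_pos": [-0.194,-0.461,0.08],"turn": [0,0,0],"grip": 0.6},
  {"delta_pos": [-0.194,-0.461,0.2],"turn": [0,0,0],"grip": 0.6},
  {"delta_pos": [-0.194,-0.461,0.32],"turn": [0,0,0],"grip": 0.6},
  {"delta_pos": [-0.194,-0.461,0.32],"turn": [0,0,0],"grip": 0.6},
  {"delta_pos": [-0.194,-0.461,0.32],"turn": [0,0,0],"grip": 0.6},
])

```text
time_s: 4.45
ee_pos: [0.5476, 0.0277, 0.1247]
orientation: [-0.074, 0.997, 0.0, -0.001]
ft_force: [0.9, 0.5, 0.5]
grip_width: 0.0338
gripper_force: 0.0
```

```bash
python3 go.py 0.030 0.072; python3 - <<'E'
from h import *
ims=[]
for n in ["scene","side"]:
    c=r.camera(n); u,v=(proj(c,[.55,.02,.09])[0]).astype(int)
    ims.append(cv2.resize(c["frame"][v-50:v+50,u-50:u+50,::-1],(400,400),interpolation=cv2.INTER_CUBIC))
c=r.camera("wrist"); 
cv2.imwrite("pics/above.png",np.hstack(ims)); cv2.imwrite("pics/abovew.png",c["frame"][...,::-1])
E
```

```text
t 4.45 tcp lim [-0.0018 -0.0004  0.1247] width 0.0338 F lim [1.  0.4 0.5] tips 0.008
delta units [-0.007 -0.029  0.211]
turn units [ 0.00133333 -0.002       0.01933333] q [ 0.02  0.39 -0.14  1.89  0.07  0.87  1.56]
```

View pics/above.png

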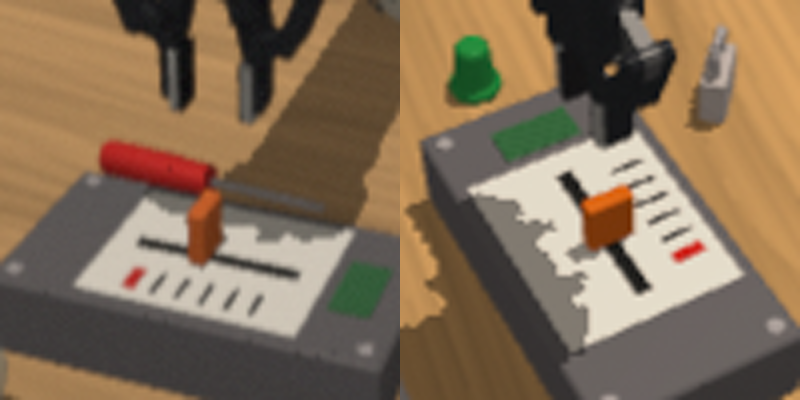

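View pics/abovew.png

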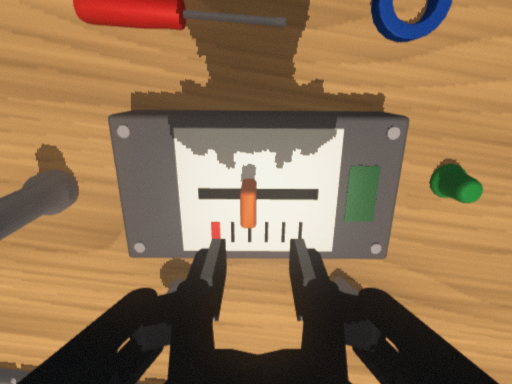

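The pictures show the lever at notch 2 (wrist px (248,203)), with clear space around it. The jaws sit about 7 mm too far towards +y, so I'll correct that before descending.

Emit:
move_arm([
  {"delta_pos": [-0.007,-0.029,0],"turn": [0,0,0.019],"grip": 0.6},
  {"delta_pos": [-0.007,-0.029,0],"turn": [0,0,0.019],"grip": 0.6},
  {"delta_pos": [-0.007,-0.029,0],"turn": [0,0,0.019],"grip": 0.6},
])

```text
time_s: 4.9
ee_pos: [0.5512, 0.0191, 0.1252]
orientation: [-0.068, 0.998, -0.0, 0.001]
ft_force: [0.9, 1.2, -0.7]
grip_width: 0.034
gripper_force: 0.0
```

```bash
python3 go.py 0.030 0.072
```

```text
t 4.9 tcp lim [ 0.0006 -0.0094  0.1252] width 0.034 F lim [ 1.1  1.1 -0.7] tips 0.008
delta units [0.003 0.008 0.213]
turn units [-0.00066667  0.002      -0.004     ] q [ 0.03  0.39 -0.14  1.88  0.07  0.87  1.56]
```

Emit:
move_arm([
  {"delta_pos": [0.0,0.005,0.05],"turn": [0,0,0],"grip": 0.6},
  {"delta_pos": [0.0,0.005,0.1],"turn": [0,0,0],"grip": 0.6},
  {"delta_pos": [0.0,0.005,0.15],"turn": [0,0,0],"grip": 0.6},
  {"delta_pos": [0.0,0.005,0.2],"turn": [0,0,0],"grip": 0.6},
  {"delta_pos": [0.0,0.005,0.2],"turn": [0,0,0],"grip": 0.6},
  {"delta_pos": [0.0,0.005,0.2],"turn": [0,0,0],"grip": 0.6},
])

```text
time_s: 5.5
ee_pos: [0.5501, 0.0209, 0.0738]
orientation: [-0.069, 0.998, 0.0, -0.001]
ft_force: [0.3, 0.2, 0.8]
grip_width: 0.0344
gripper_force: 0.0
```

```bash
python3 go.py 0.0 0.075; python3 - <<'E'
from h import *
ims=[]
for n in ["scene","side"]:
    c=r.camera(n); u,v=(proj(c,[.55,.02,.08])[0]).astype(int)
    ims.append(cv2.resize(c["frame"][v-40:v+40,u-40:u+40,::-1],(400,400),interpolation=cv2.INTER_CUBIC))
cv2.imwrite("pics/down.png",np.hstack(ims))
E
```

```text
t 5.5 tcp lim [-0.0003 -0.0075  0.0738] width 0.0344 F lim [0.3 0.2 0.8] tips 0.008
delta units [-0.001 -0.12  -0.005]
turn units [ 0.00033333 -0.00266667 -0.002     ] q [ 0.02  0.46 -0.13  1.91  0.08  0.77  1.55]
```

View pics/down.png

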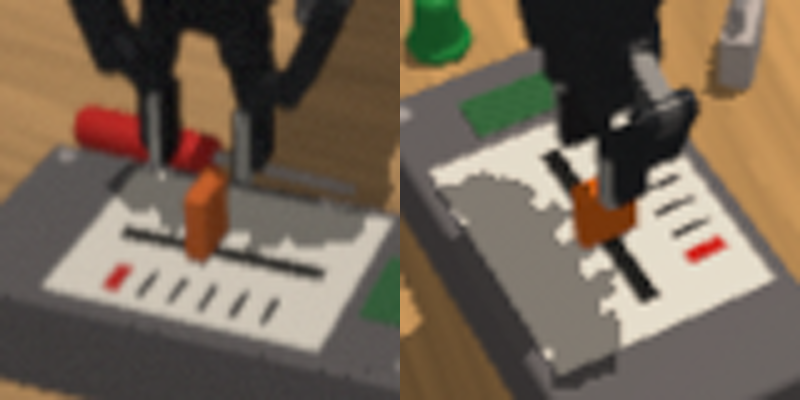

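```bash
python3 - <<'E'
from h import *
p=np.load("p.npy"); Z=R.from_euler("z",p[2])
for n in ["scene","side"]:
    c=r.camera(n); u=(proj(c,[.55,.02,.08])[0]).astype(int)
    for y in(-.0245,.0095):
      for z in (.065,.08):
        print(n,y,z,((proj(c,Z.apply([0,y,z])+[p[0],p[1],0])[0]-u+40)*5).round())
    print("lever top",((proj(c,Z.apply([0,-.0075,.093])+[p[0],p[1],0])[0]-u+40)*5).round())
    im=cv2.resize(c["frame"][u[1]-40:u[1]+40,u[0]-40:u[0]+40,::-1],(400,400),interpolation=cv2.INTER_CUBIC)
    globals()[n]=im
cv2.imwrite("pics/down2.png",np.hstack([scene,side])); print(r.get_obs()["ee_pos"])
E
```

```text
scene -0.0245 0.065 [172. 223.]
scene -0.0245 0.08 [171. 196.]
scene 0.0095 0.065 [238. 237.]
scene 0.0095 0.08 [238. 211.]
lever top [204. 180.]
side -0.0245 0.065 [218. 247.]
side -0.0245 0.08 [218. 226.]
side 0.0095 0.065 [184. 196.]
side 0.0095 0.08 [183. 175.]
lever top [199. 182.]
[0.55117665 0.02088232 0.07519527]
```

View pics/down2.png

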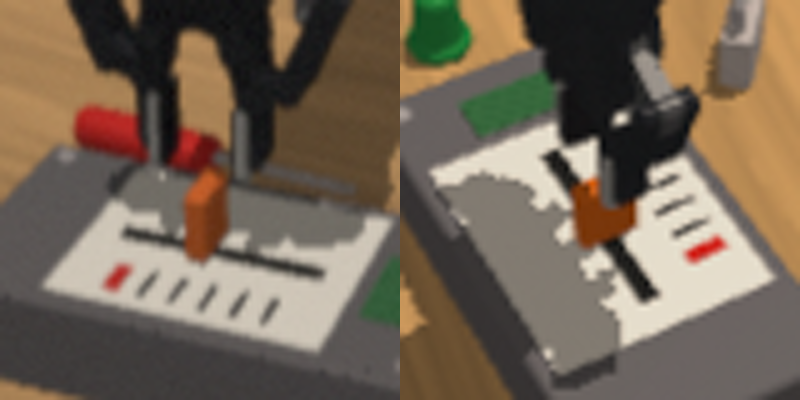

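```bash
python3 - <<'E'
from h import *
p=np.load("p.npy"); Z=R.from_euler("z",p[2]); o=r.get_obs(); T=R.from_quat(o["orientation"])
c=r.camera("wrist"); f=c["frame"]; h=cv2.cvtColor(f,cv2.COLOR_RGB2HSV)
red=(((h[...,0]<4)|(h[...,0]>174))&(h[...,1]>150)&(h[...,2]>120)).astype(np.uint8); n,l,s,ce=cv2.connectedComponentsWithStats(red)
print([(s[i].tolist(),ce[i].round(1).tolist()) for i in range(1,n) if s[i,4]>15])
W=lambda q:Z.apply(q)+[p[0],p[1],0]
print("red exp",proj(c,W([.038,-.0375,.055])),"lever top exp",proj(c,W([0,-.0075,.093])))
for d in(-.03,-.02,-.01,.0,.008): print(d,proj(c,o["ee_pos"]+T.apply([[0,-.017,d],[0,.017,d]])).round().tolist())
L=r.find_in("lever_top","wrist"); print(L[:1])
# finger tip pixels: dark in rows
g=f.max(2); 
for v in range(200,384,12): print(v,"".join("#" if g[v,u]<60 else "." for u in range(150,360,4)))
print("cam in tool",T.inv().apply(c["world_from_camera"][:3,3]-o["ee_pos"]))
E
```

```text
[([43, 0, 118, 15, 1363], [108.0, 5.7])]
red exp [[215.77098142 263.4398484 ]] lever top exp [[256.84609059 242.70804683]]
-0.03 [[224.0, 255.0], [289.0, 255.0]]
-0.02 [[226.0, 246.0], [287.0, 246.0]]
-0.01 [[228.0, 237.0], [285.0, 237.0]]
0.0 [[229.0, 230.0], [284.0, 230.0]]
0.008 [[231.0, 224.0], [283.0, 224.0]]
[{'rect': [245.2, 198.5, 271.9, 262.9], 'conf': 0.86}]
200 .....................................................
212 .....................................................
224 .....................................................
236 .....................................................
248 .....................................................
260 .............#.......................................
272 ..........###..............................#.........
284 ........#######.###.....................#######......
296 ##################...................################
308 ##################...................################
320 ################.......................##############
332 ################.......................##############
344 ################......................###########.###
356 ##...############################################....
368 .....############################################....
380 .....#############################################...
cam in tool [ 0.0841162   0.00029419 -0.16890163]
```

The cameras put the fingertips at about z = 0.093, level with the lever's top and higher than the nominal geometry says. I'll go down in small steps and watch the force.

Emit:
move_arm([
  {"delta_pos": [0.0,0.0,0.02],"turn": [0,0,0],"grip": 0.6},
  {"delta_pos": [0.0,0.0,0.04],"turn": [0,0,0],"grip": 0.6},
  {"delta_pos": [0.0,0.0,0.04],"turn": [0,0,0],"grip": 0.6},
  {"delta_pos": [0.0,0.0,0.04],"turn": [0,0,0],"grip": 0.6},
])

```text
time_s: 6.2
ee_pos: [0.5502, 0.0208, 0.0642]
orientation: [-0.068, 0.998, 0.0, -0.0]
ft_force: [-0.4, -0.9, -0.3]
grip_width: 0.034
gripper_force: 0.0
```

```bash
cat > look.py <<'E'
from h import *
import sys
p=np.load("p.npy"); Z=R.from_euler("z",p[2]); ims=[]; o=r.get_obs(); tl=Z.inv().apply(o["ee_pos"]-[p[0],p[1],0])
for n in ["scene","side"]:
    c=r.camera(n); u=(proj(c,[.55,.02,.08])[0]).astype(int)
    im=cv2.resize(c["frame"][u[1]-40:u[1]+40,u[0]-40:u[0]+40,::-1],(400,400),interpolation=cv2.INTER_CUBIC)
    for y in (-.017,.017):
        for z,col in((.056,(0,0,255)),(.075,(0,255,0)),(.093,(255,0,0))):
            q=((proj(c,Z.apply([tl[0],tl[1]+y,z])+[p[0],p[1],0])[0]-u+40)*5).astype(int); cv2.circle(im,tuple(map(int,q)),2,col,-1)
    ims.append(im)
cv2.imwrite(sys.argv[1],np.hstack(ims))
E
python3 go.py 0.03 0.065; python3 look.py pics/d3.png
```

```text
t 6.2 tcp lim [-0.0001 -0.0075  0.0642] width 0.034 F lim [-0.5 -0.8 -0.3] tips 0.008
delta units [-0.     0.    -0.003]
turn units [ 0.00033333 -0.00166667 -0.00233333] q [ 0.02  0.48 -0.13  1.92  0.09  0.75  1.55]
```

View pics/d3.png

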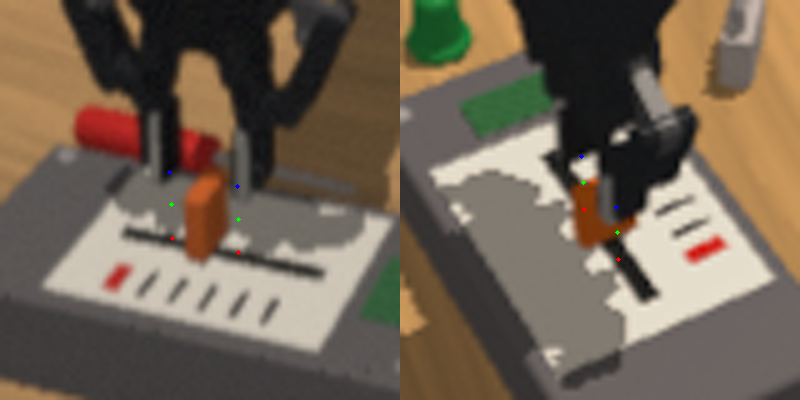

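The scene tips are at crop (165,183) and (245,198), and the side tip is at (620,222). That puts the tips at about z = 0.085, so I'll go 15 mm further down.

Emit:
move_arm([
  {"delta_pos": [0.0,0.0,0.02],"turn": [0,0,0],"grip": 0.6},
  {"delta_pos": [0.0,0.0,0.04],"turn": [0,0,0],"grip": 0.6},
  {"delta_pos": [0.0,0.0,0.06],"turn": [0,0,0],"grip": 0.6},
  {"delta_pos": [0.0,0.0,0.06],"turn": [0,0,0],"grip": 0.6},
  {"delta_pos": [0.0,0.0,0.06],"turn": [0,0,0],"grip": 0.6},
])

```text
time_s: 6.8
ee_pos: [0.5503, 0.0208, 0.0492]
orientation: [-0.068, 0.998, 0.0, -0.0]
ft_force: [-0.0, -0.3, 0.3]
grip_width: 0.034
gripper_force: 0.0
```

```bash
python3 go.py 0.0 0.05; python3 look.py pics/d4.png
```

```text
t 6.8 tcp lim [-0.0001 -0.0075  0.0492] width 0.034 F lim [-0.1 -0.3  0.3] tips 0.008
delta units [-0.    -0.12  -0.003]
turn units [ 0.         -0.00133333 -0.00233333] q [ 0.01  0.5  -0.12  1.92  0.09  0.72  1.54]
```

View pics/d4.png

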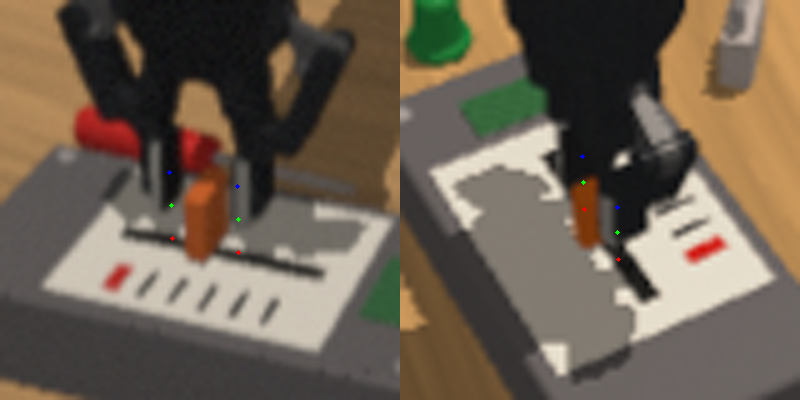

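The tips now straddle the lever at about z = 0.072, with clearance on both sides and no contact force. Next is a slow push towards home.

Emit:
move_arm([
  {"delta_pos": [0,-0.02,0],"grip": 0.6,"turn": [0,0,0]},
  {"delta_pos": [0,-0.035,0],"grip": 0.6,"turn": [0,0,0]},
  {"delta_pos": [0,-0.045,0],"grip": 0.6,"turn": [0,0,0]},
  {"delta_pos": [0,-0.055,0],"grip": 0.6,"turn": [0,0,0]},
  {"delta_pos": [0,-0.065,0],"grip": 0.6,"turn": [0,0,0]},
  {"delta_pos": [0,-0.075,0],"grip": 0.6,"turn": [0,0,0]},
])

```text
time_s: 7.5
ee_pos: [0.5531, 0.0041, 0.0497]
orientation: [-0.069, 0.998, 0.001, 0.0]
ft_force: [-0.2, 2.9, 0.5]
grip_width: 0.0341
gripper_force: 1.1
```

```bash
cat > lev.py <<'E'
from fit import *
p=np.load("p.npy")
# lever travel: match orange pixels with the paddle's projection, allowing for occlusion by the fingers
for n in ["scene","side"]:
    c=r.camera(n); h=cv2.cvtColor(c["frame"],cv2.COLOR_RGB2HSV)
    near=cv2.resize(hullmask(c,boxpts(p,[0,0,.075],[.05,.12,.045])),(512,384),interpolation=cv2.INTER_AREA)>0
    o=((h[...,0]>=5)&(h[...,0]<=14)&(h[...,1]>190)&near); O=up(o)
    js=np.arange(-.005,.08,.001); s=[iou(hullmask(c,boxpts(p,[0,-.0375+j,.075],[.03,.012,.036])),O) for j in js]
    k=np.argmax(s); best=js[np.array(s)>s[k]*.97]; print(n,"travel",best.mean().round(4),"iou",round(float(s[k]),2),"px",o.sum())
E
python3 go.py -0.009 0.05; python3 lev.py
```

```text
t 7.5 tcp lim [ 0.0004 -0.0246  0.0497] width 0.0341 F lim [0.2 2.9 0.5] tips 0.008
delta units [ 0.002 -0.088 -0.001]
turn units [0.00333333 0.00033333 0.001     ] q [ 0.04  0.5  -0.12  1.92  0.09  0.72  1.58]
scene travel 0.024 iou 0.33 px 55
side travel 0.0245 iou 0.4 px 82
```

Contact is confirmed: 2.9 N, and the lever is at 24 mm as predicted. I'll continue to home.

Emit:
move_arm([
  {"delta_pos": [0,-0.01,0],"grip": 0.6,"turn": [0,0,0]},
  {"delta_pos": [0,-0.02,0],"grip": 0.6,"turn": [0,0,0]},
  {"delta_pos": [0,-0.03,0],"grip": 0.6,"turn": [0,0,0]},
  {"delta_pos": [0,-0.04,0],"grip": 0.6,"turn": [0,0,0]},
  {"delta_pos": [0,-0.05,0],"grip": 0.6,"turn": [0,0,0]},
  {"delta_pos": [0,-0.06,0],"grip": 0.6,"turn": [0,0,0]},
  {"delta_pos": [0,-0.07,0],"grip": 0.6,"turn": [0,0,0]},
  {"delta_pos": [0,-0.08,0],"grip": 0.6,"turn": [0,0,0]},
  {"delta_pos": [0,-0.085,0],"grip": 0.6,"turn": [0,0,0]},
  {"delta_pos": [0,-0.085,0],"grip": 0.6,"turn": [0,0,0]},
])

```text
time_s: 8.6
ee_pos: [0.5561, -0.0197, 0.0496]
orientation: [-0.068, 0.998, -0.0, 0.0]
ft_force: [0.8, -0.2, -0.3]
grip_width: 0.0344
gripper_force: 0.0
```

```bash
python3 go.py 0 0.05; python3 lev.py
```

```text
t 8.6 tcp lim [ 0.0001 -0.0485  0.0496] width 0.0344 F lim [ 0.7 -0.3 -0.3] tips 0.008
delta units [ 0.     0.044 -0.002]
turn units [-0.001      -0.         -0.00433333] q [ 0.08  0.51 -0.12  1.91  0.09  0.73  1.62]
scene travel -0.0005 iou 0.39 px 65
side travel 0.0015 iou 0.41 px 85
```

The lever is home. I'll centre on it, let the step register, and narrow the gap to about 22 mm so the far finger also guards against overrun.

Emit:
move_arm([
  {"delta_pos": [0,0.02,0],"grip": 0.6,"turn": [0,0,0]},
  {"delta_pos": [0,0.044,0],"grip": 0.6,"turn": [0,0,0]},
  {"delta_pos": [0,0.044,0],"grip": 0.65,"turn": [0,0,0]},
  {"delta_pos": [0,0.044,0],"grip": 0.7,"turn": [0,0,0]},
  {"delta_pos": [0,0.044,0],"grip": 0.74,"turn": [0,0,0]},
  {"delta_pos": [0,0.044,0],"grip": 0.74,"turn": [0,0,0]},
  {"delta_pos": [0,0.044,0],"grip": 0.74,"turn": [0,0,0]},
])

```text
time_s: 9.4
ee_pos: [0.5546, -0.0081, 0.0496]
orientation: [-0.068, 0.998, -0.0, 0.0]
ft_force: [0.1, 0.2, 0.1]
grip_width: 0.0222
gripper_force: 0.0
```

```bash
python3 go.py 0.032 0.05; python3 lev.py
```

```text
t 9.4 tcp lim [ 0.0002 -0.0368  0.0496] width 0.0222 F lim [0.1 0.2 0.1] tips 0.008
delta units [ 0.001  0.125 -0.002]
turn units [-0.00033333  0.         -0.003     ] q [ 0.06  0.51 -0.12  1.92  0.09  0.72  1.6 ]
scene travel -0.002 iou 0.55 px 92
side travel 0.002 iou 0.17 px 35
```

Emit:
move_arm([
  {"delta_pos": [0,0.013,0],"grip": 0.74,"turn": [0,0,0]},
  {"delta_pos": [0,0.026,0],"grip": 0.74,"turn": [0,0,0]},
  {"delta_pos": [0,0.039,0],"grip": 0.74,"turn": [0,0,0]},
  {"delta_pos": [0,0.052,0],"grip": 0.74,"turn": [0,0,0]},
  {"delta_pos": [0,0.065,0],"grip": 0.74,"turn": [0,0,0]},
  {"delta_pos": [0,0.078,0],"grip": 0.74,"turn": [0,0,0]},
  {"delta_pos": [0,0.09,0],"grip": 0.74,"turn": [0,0,0]},
  {"delta_pos": [0,0.103,0],"grip": 0.74,"turn": [0,0,0]},
  {"delta_pos": [0,0.116,0],"grip": 0.74,"turn": [0,0,0]},
  {"delta_pos": [0,0.125,0],"grip": 0.74,"turn": [0,0,0]},
])

```text
time_s: 10.5
ee_pos: [0.55, 0.0246, 0.0496]
orientation: [-0.069, 0.998, 0.001, -0.0]
ft_force: [1.0, 1.0, -0.1]
grip_width: 0.0222
gripper_force: 0.0
```

```bash
python3 go.py 0.0455 0.05; python3 lev.py
```

```text
t 10.5 tcp lim [ 0.0002 -0.0037  0.0496] width 0.0222 F lim [ 1.1  0.9 -0.1] tips 0.008
delta units [ 0.001  0.047 -0.002]
turn units [ 0.002 -0.     0.   ] q [ 0.01  0.5  -0.13  1.93  0.09  0.72  1.54]
scene travel 0.029 iou 0.67 px 112
side travel 0.0305 iou 0.21 px 42
```

It's in notch 2. Now a slow push over the last ridge to a lever position of about 40 mm.

Emit:
move_arm([
  {"delta_pos": [0,0.006,0],"grip": 0.74,"turn": [0,0,0]},
  {"delta_pos": [0,0.012,0],"grip": 0.74,"turn": [0,0,0]},
  {"delta_pos": [0,0.018,0],"grip": 0.74,"turn": [0,0,0]},
  {"delta_pos": [0,0.024,0],"grip": 0.74,"turn": [0,0,0]},
  {"delta_pos": [0,0.03,0],"grip": 0.74,"turn": [0,0,0]},
  {"delta_pos": [0,0.035,0],"grip": 0.74,"turn": [0,0,0]},
  {"delta_pos": [0,0.04,0],"grip": 0.74,"turn": [0,0,0]},
  {"delta_pos": [0,0.045,0],"grip": 0.74,"turn": [0,0,0]},
  {"delta_pos": [0,0.045,0],"grip": 0.74,"turn": [0,0,0]},
  {"delta_pos": [0,0.045,0],"grip": 0.74,"turn": [0,0,0]},
])

```text
time_s: 11.6
ee_pos: [0.5486, 0.0351, 0.0496]
orientation: [-0.069, 0.998, 0.0, -0.0]
ft_force: [0.4, -0.0, 0.3]
grip_width: 0.0224
gripper_force: 0.0
```

```bash
python3 go.py 0.045 0.05; python3 lev.py
```

```text
t 11.6 tcp lim [0.0002 0.0068 0.0496] width 0.0224 F lim [ 0.4 -0.1  0.3] tips 0.008
delta units [ 0.001  0.003 -0.002]
turn units [ 0.00133333 -0.00033333 -0.00033333] q [-0.01  0.5  -0.13  1.93  0.09  0.72  1.52]
scene travel 0.0437 iou 0.5 px 82
side travel 0.047 iou 0.2 px 39
```

It's seated in notch 3, with the jaws centred and no contact force. I'll open a little and lift straight up.

Emit:
move_arm([
  {"delta_pos": [0,0,0],"grip": 0.6,"turn": [0,0,0]},
  {"delta_pos": [0,0,0],"grip": 0.6,"turn": [0,0,0]},
  {"delta_pos": [0,0,-0.05],"grip": 0.6,"turn": [0,0,0]},
  {"delta_pos": [0,0,-0.12],"grip": 0.6,"turn": [0,0,0]},
  {"delta_pos": [0,0,-0.22],"grip": 0.6,"turn": [0,0,0]},
  {"delta_pos": [0,0,-0.35],"grip": 0.6,"turn": [0,0,0]},
  {"delta_pos": [0,0,-0.48],"grip": 0.6,"turn": [0,0,0]},
  {"delta_pos": [0,0,-0.6],"grip": 0.6,"turn": [0,0,0]},
  {"delta_pos": [0,0,-0.6],"grip": 0.6,"turn": [0,0,0]},
  {"delta_pos": [0,0,-0.6],"grip": 0.6,"turn": [0,0,0]},
])

```text
time_s: 12.7
ee_pos: [0.5494, 0.0342, 0.2012]
orientation: [-0.068, 0.998, -0.0, 0.001]
ft_force: [-0.7, -0.2, -0.2]
grip_width: 0.0341
gripper_force: 0.0
```

```bash
python3 go.py 0.045 0.2; python3 lev.py
```

```text
t 12.7 tcp lim [0.0009 0.0059 0.2012] width 0.0341 F lim [-0.7 -0.1 -0.2] tips 0.008
delta units [0.004 0.007 0.005]
turn units [-0.00033333  0.00533333 -0.00266667] q [ 0.01  0.3  -0.14  1.82  0.05  1.03  1.55]
scene travel 0.0453 iou 0.54 px 88
side travel 0.0445 iou 0.69 px 140
```

```bash
python3 -c "
from station import r
print(r.job_done())"
```

```text
the job is handed in; nothing more can be done
None
```

I pushed the lever back to its home notch, then out to the third notch, and handed the job in; the cameras put it at about 45 mm of travel, with the gripper lifted clear above it. The hand-in gave no verdict back, and I didn't re-measure the loose things afterwards.

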